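# Press a sample tablet in the bench press

### The job

Load the sample carrier into the bench press: carry it by its upright grip block, set it on the press bed pointing towards the ram with its front part resting on the locating pin, let go, then push it forward from behind until its hole drops over the pin and it lies flat. Pull the press lever down to its third notch and take your hand off, so that for a second the ratchet alone keeps the ram pressed on the sample. Then hold the release button down until the lever has swung all the way back up, and leave the carrier seated on its pin and the bottle, jar and beaker where they stand.

Things in the scene. Friction and masses are not known exactly. Their poses are not given: they have to be found in the camera images.
- press: Fixed bench press. Origin on the bench under the middle of the seated carrier; x points from its open mouth (robot side) in towards the frame, y left, z up. Base plate 250 x 285 mm (x -115 to 135, y -205 to 80), 12 mm thick. Steel bed on it 200 x 120 mm (x -110 to 90), top at z = 20 mm.
- pin_base (a point): Centre of the fixed locating pin at the level of the bed (8 mm in x, 0 in y, 20 mm in z from the press origin; axes as the press). The pin is 13 mm in diameter, stands 7 mm above the bed and has a domed top.
- head_front (a point): Middle of the lower front edge of the press head, 25 mm in x, 0 in y, 90 mm up from the press origin; axes as the press. The head, 60 mm wide (y +-30), runs from here inwards, top at z = 175 mm: bring the carrier in low from the mouth, under head and foot. Two bed rails 14 mm high, 94 mm apart inside (x 45 to 90 mm), flaring to about 106 mm at x = 17 mm, guide it sideways.
- foot: The ram's round steel foot, 32 mm across, 8 mm thick, origin at the middle of its underside, at x = 50 mm, y = 0 of the press. It hangs 51 mm above the bench with the lever up, comes down 30 mm per rad of lever, is sprung, and at the third notch presses on the sample of a seated carrier with about 4 N.
- carrier: Loose aluminium sample carrier, 150 x 90 x 8 mm, about 0.3 kg, origin at the middle of its underside, z up. x points to its front: the white sample tablet (36 mm across, 6 mm high), fixed on top at x = 50 mm, goes in under the ram. Seated, its axes are parallel to the press's. Set it down with its hole about 30 mm (10 to 50) short of the pin: it then lies with its front raised about 4 degrees.
- carrier_grip (a point): Centre of the carrier's upright grip block (36 mm along the carrier's x, 14 wide, from 8 to 48 mm above its underside); 30 mm behind the carrier's origin, 28 mm above its underside. Axes as the carrier. Push on the block's rear face, 18 mm behind this point, or on the carrier's rear edge: it slides with about 2 to 8 N and stops dead when the hole is on the pin.
- carrier_hole (a point): Centre of the round 19 mm through hole, at the carrier's underside, 8 mm in front of its origin. Axes as the carrier.
- lever (a joint): Lever angle, rad: 0 = up (rest, shaft leaning 20 degrees from vertical to the press's -x), growing as it is pulled to -x and down; stop at 1.1. A spring pulls it back to 0; the ratchet holds it at 0.28, 0.50, 0.72 (third) and 0.94; let go in between it falls back to the lower one. Pull to about 0.83 for the third: 4 to 8 N at the grip. With the button down it returns within 1 s.
- lever_hinge (a point): Point on the lever's hinge axis (parallel to the press's y) in the lever's middle plane: 20, -150, 90 mm from the press origin. Axes as the press. The shaft, 12 mm thick, reaches 130 mm from here to the cross grip; two cheek plates stand either side of the hinge up to z = 104 mm.
- lever_grip (a point): Middle of the free part of the black cross grip at the lever's end: a round bar 20 mm thick, parallel to the hinge axis, sticking out 70 mm to the press's -y side of the shaft. This point is 42 mm out from the shaft's middle plane and 130 mm from the hinge axis, on an arc in the press's x-z plane. The bar can turn between the fingers.
- release (a joint): Travel in m of the release button, 0 = up, 0.009 = fully down; the ratchet lets go at about 0.005. It goes down some mm by itself each time the lever clicks over a notch.
- release_top (a point): Centre of the top of the round black release button (28 mm across) on the low block behind the lever (95, -150 mm from the press origin), 70 mm above the bench when up, 14 mm proud of its collar. Pressed straight down, about 5 N at the bottom.
- amber_bottle: Bystander: amber bottle, 62 mm across, 125 mm high, origin under its middle.
- sample_jar: Bystander: white jar with black cap, 68 mm across, 75 mm high, origin under its middle.
- steel_beaker: Bystander: open steel beaker, 80 mm across, 90 mm high, origin under its middle.
Mind the look-alikes: they are no part of the job. What is shaped like the carrier but blue, pink or purple is not meant.

How it is judged:
On the way, in this order (a step that is already met when the one before it is completed fails the run):
1. the carrier stands on the press bed, its hole 8 to 55 mm short of the pin and within 15 mm sideways, pointing at the ram, and is let go (x of carrier_hole in the frame of pin_base between -0.055 and -0.008 m and y of carrier_hole in the frame of pin_base between -0.015 and 0.015 m and z of carrier_hole in the frame of pin_base below 0.012 m and angle between the x axis of carrier and the x axis of press, either way round below 0.2 rad and x of carrier_grip in the frame of pin_base below -0.03 m and angle between carrier's own z axis and vertical below 0.2 rad and contact force between the fingers and carrier below 0.3 N and contact force between anything else and carrier above 1 N), for 0.2 s.
2. the carrier's hole has dropped over the pin: it lies flat, hole within 4.5 mm of the pin's centre (x of carrier_grip in the frame of pin_base below -0.03 m and horizontal distance between carrier_hole and pin_base below 0.0045 m and z of carrier_hole in the frame of pin_base below 0.0025 m and angle between the z axis of carrier and the z axis of press, either way round below 0.035 rad and angle between carrier's own z axis and vertical below 0.5 rad), for 0.2 s.
3. the lever rests in its third notch (0.725 +- 0.06 rad) held by the ratchet alone, fingers off the press, the foot pressing on the seated carrier (all of step 2 and value of joint lever between 0.665 and 0.785 rad and contact force between foot and carrier above 1 N and contact force between the fingers and press below 0.3 N and contact force between the fingers and carrier below 0.3 N), for 0.6 s.
At the end, for the whole second after the job is handed in: The lever is back up (below 0.08 rad) and the release button is up (less than 2 mm down); the carrier lies flat on the bed (within 2 degrees, 2.5 mm) with its hole over the pin (within 4.5 mm), at rest, and nothing is touched (all of step 2 and value of joint lever below 0.08 rad and value of joint release below 0.002 m and linear speed of carrier below 0.02 m/s and contact force between the fingers and press below 0.3 N and contact force between the fingers and carrier below 0.3 N).
It fails at once if a bystander (bottle, jar or beaker) is moved by more than 30 mm or knocked over (distance of any of amber_bottle, sample_jar, steel_beaker from where it was at the start of the episode above 0.03 m or angle between any of amber_bottle, sample_jar, steel_beaker's own z axis and vertical above 0.5 rad).
It also fails if it takes over 72 s, if anything falls off the work surface, if the arm or the gripper's body presses on something with over 40 N, if the wrist force passes 120 N, or if a joint passes its speed limit or range.

### The arm

A 6-joint arm with a two-finger parallel gripper is mounted at the origin on the work surface. World frame = base frame: x ahead of the robot, y to its left, z up, the work surface at z = 0. Lengths are in m, angles in rad, forces in N, time in s.
With the tool pointing down it reaches from about 0.375 to 0.975 m from the base axis. Payload 3.8 kg.
Tool frame: the origin (TCP) lies midway between the tips of the shut fingers; the grasp point (between the pads) lies 19 mm behind it; z points along the fingers, y is the direction in which the jaws open and shut (so a half turn about z gives the same grasp; the last joint's range is limited). The gripper opens to 85 mm and grips with 20 to 120 N. Pads are 22 mm wide; open, the fingers measure 114 mm over their backs; the gripper's body (76 mm by 85 mm) begins 54 mm behind the grasp point. The pads swing forward as they close: fully open they stand 13 mm farther back than shut.
Start: joints at [-1.218, 0.264, 1.604, -0, 1.274, -0.037], TCP at [0.256, -0.624, 0.231] pointing down, gripper open.
Joint ranges: [-2.63, 2.63], [-0.94, 2.18], [0.31, 2.57], [-1.31, 4.45], [0, 2.66], [-2.55, 2.55]. Speed limits (rad/s): [2.57, 2.57, 3.14, 3.14, 3.14, 3.14].

### API

Orientations are given as a rotation vector (axis times angle).
In Python, from workcell import bot gives the robot as it stands.
- The arm moves only by the shell command python3 -m inch 'ROWS' [FORCE]. ROWS is JSON, a list of rows, each an object of numbers: "dx", "dy", "dz": the shift along the tool's x, y, z in m; "ax", "ay", "az": the turn, a rotation vector about the tool's x, y, z in degrees; "fingers": the opening, from -1 (shut) to 1 (fully open). A call has 1 to 20 rows; each row is the pose to reach, as a shift and turn from the pose measured when the call began, along the tool's axes at that moment; what a row does not reach only later rows make up. A row lasts 1/8 s, in which the tool goes at most 62.5 mm and 10.7 degrees, less where a joint would pass 70% of its speed; a pose out of reach is approached as far as the arm can. A call with a gripper value outside its range is refused whole. The fingers move at their own pace and stop on an object; FORCE is the grip in N (left out, the last holds). Time passes only in rows, so rows that repeat a pose let the fingers close. It gives the time, the measured TCP pose, the force and the opening at its end, in the units of the state.
- bot.read_state(): the state, without advancing time (a new reading comes with each control period).
- bot.read_camera(name): name is "side" or "top"; returns (picture, depth): 384x512x3 uint8, blue, green, red; 384x512 float32, m along the optical axis (not along the pixel's ray), 0 where there is no reading.
- bot.get_calibration(name): a dict with "intrinsics" (3x3 intrinsics, pixels), "view" (4x4, takes a point from world to camera coordinates). Camera axes: x right, y down, z forward; pixel columns grow to the right and rows downward; lengths in m; the calibration is good to about 2 mm. A picture is of the moment at which its call begins. get_calibration takes no time and is no camera call.
- bot.finish_job(): hands the job in, once; it reports no verdict.
Trained networks look in the newest picture that a camera, given by its name, has taken for a name from the list of things; names that differ only in an ending like _2 or _b are one class to them, and where a whole thing is asked for, a point or a joint stands for the part that bears it (a point fixed in the world has none). Each returns a list of dicts, best first, with "p" (0 to 1); they miss things now and then, are a little off and sometimes report something else, mostly with a low value. They report only what shows in the picture. A call takes as long as a camera call. They do not tell look-alikes from the thing itself.
- bot.masks_of(camera, thing): "region" (384x512 bool, what is visible of it) and "box" ([left, top, right, bottom] in pixels, round what is visible of it).
The state is a dict: "time": time; "q": joint angles; "joint_vel": joint speeds; "joint_torque": joint torques, N m; "tool_pos": TCP position; "tcp_rot": TCP orientation; "wrist_force": force on the tool from outside, world axes, zero at the start; "torque": the same for the moment, N m; "width": opening from 0.0 (shut) to 1.0 (fully open).
Only numpy, scipy, OpenCV 4.12 (cv2) and the standard library are available. Lean on these libraries where they do the work, as an engineer would, in place of code of your own. Each camera call takes 0.05 s, during which the arm holds its last target. There are 200 camera calls.

## Working session

There is one attempt and no reset: what is moved stays moved. The work goes in short steps, Python scripts to look and compute and a shell command to move; the robot and the scene stay as the last step left them, time stands still between calls to the robot, and variables do not carry over. Pictures are saved under pics/ and viewed, about 8 in all and at most 12, crops included, and the job is handed in when it is done.

```bash
mkdir -p pics; ls
cat > h.py <<'E'
import numpy as np, cv2
from scipy.spatial.transform import Rotation as R
from workcell import bot
def cam(n):
    p,d=bot.read_camera(n); c=bot.get_calibration(n)
    return p,d,np.array(c["intrinsics"]),np.array(c["view"])
def cloud(d,K,V):
    v,u=np.mgrid[:d.shape[0],:d.shape[1]]
    P=np.stack([(u-K[0,2])/K[0,0]*d,(v-K[1,2])/K[1,1]*d,d],-1)
    W=(P-V[:3,3])@V[:3,:3]; W[d<=0]=np.nan
    return W
def proj(X,K,V):
    c=np.atleast_2d(X)@V[:3,:3].T+V[:3,3]; q=c@K.T; return q[:,:2]/q[:,2:]
E
python3 - <<'E'
from h import *
for n in("side","top"):
    p,d,K,V=cam(n); np.savez(f"{n}.npz",p=p,d=d,K=K,V=V)
    cv2.imwrite(f"pics/{n}0.png",p)
    W=cloud(d,K,V)
    print(n,"campos",(-V[:3,:3].T@V[:3,3]).round(3))
    for t in("carrier","press","lever","release","carrier_grip","amber_bottle","sample_jar","steel_beaker","foot"):
        for m in bot.masks_of(n,t):
            r=m["region"]; print(t,round(m["p"],2),np.array(m["box"]).astype(int),np.nanmedian(W[r],0).round(3),r.sum())
s=bot.read_state();print(s)
E
```

```text
pics
side campos [0.213 0.745 1.076]
carrier 0.89 [193 267 250 308] [0.461 0.309 0.008] 1456
carrier 0.85 [220 355 284 381] [0.304 0.499 0.009] 1266
carrier 0.83 [144 328 208 374] [0.502 0.521 0.008] 2045
press 0.72 [184 112 278 225] [ 0.579 -0.011  0.021] 5401
lever 0.73 [233 115 260 168] [ 0.544 -0.147  0.15 ] 275
lever 0.37 [193 268 249 305] [0.462 0.31  0.008] 1497
release 0.39 [217 148 225 155] [ 0.651 -0.149  0.069] 45
carrier_grip 0.9 [195 269 251 307] [0.461 0.31  0.008] 1474
carrier_grip 0.78 [221 355 286 382] [0.305 0.5   0.009] 1257
carrier_grip 0.68 [276 296 330 339] [0.205 0.321 0.008] 1672
carrier_grip 0.65 [143 326 208 372] [0.502 0.521 0.008] 2056
amber_bottle 0.81 [146 215 169 245] [0.696 0.241 0.08 ] 524
steel_beaker 0.68 [279 108 294 139] [ 0.482 -0.385  0.062] 440
top campos [0.394 0.038 1.516]
carrier 0.8 [161 155 204 211] [0.462 0.308 0.009] 1300
carrier 0.78 [ 95 211 127 262] [0.29  0.515 0.009] 1392
carrier 0.66 [ 97 144 137 196] [0.505 0.516 0.009] 1375
carrier 0.56 [153 236 203 290] [0.209 0.317 0.009] 1385
lever 0.58 [320 134 361 159] [ 0.54  -0.151  0.215]
[... 477 characters left out ...]
.056  0.017] 7422
{'time': 1.0, 'q': array([-1.21790262e+00,  2.63907116e-01,  1.60401644e+00, -1.10473578e-05,
        1.27367520e+00, -3.68710622e-02]), 'joint_vel': array([ 3.03666714e-04,  1.25111769e-03, -3.05394231e-04, -4.81623489e-04,
        7.17495136e-04, -5.84162280e-05]), 'joint_torque': array([ 1.04409384e-03, -5.15066063e+01, -3.67739081e+01, -1.02843619e-04,
        6.32151841e-04, -6.18061890e-06]), 'tool_pos': array([ 0.25649144, -0.62436366,  0.23126603]), 'tcp_rot': array([-3.08211846e+00, -6.08377169e-01,  1.78932314e-05]), 'wrist_force': array([-0.9636532 , -1.03941611, -0.15043331]), 'torque': array([ 0.00841651,  0.04017574, -0.01008373]), 'width': 1.0024375720006187}
```

View pictures.

Run:
```python
import numpy as np,cv2
s=np.load("side.npz")["p"];t=np.load("top.npz")["p"]
a=cv2.resize(t[80:305,60:450],None,fx=2,fy=2,interpolation=2)
cv2.imwrite("pics/topc.png",a)
b=cv2.resize(s[100:384,120:350],None,fx=2.1,fy=2.1,interpolation=2)
cv2.imwrite("pics/sidec.png",b)
```

```text
(no output)
```

View pics/topc.png

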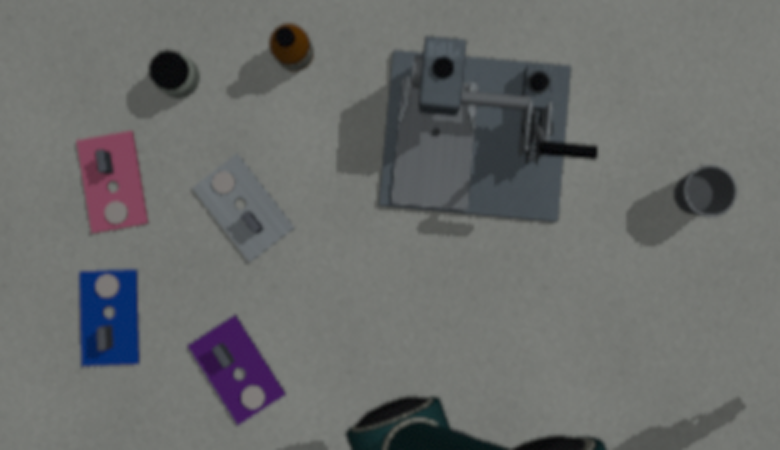

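View pics/sidec.png

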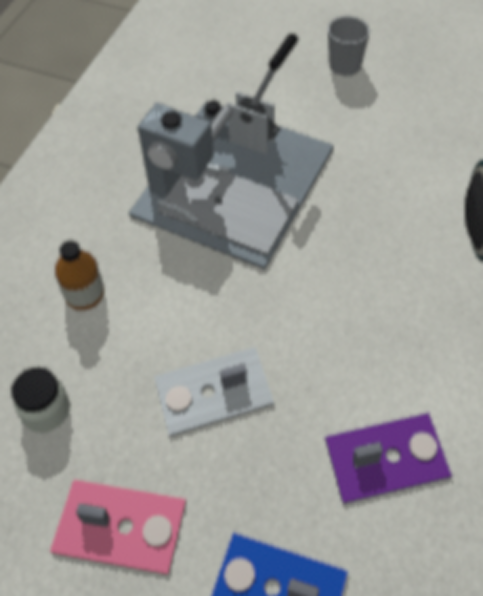

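Run:
```python
from h import *
D={n:np.load(n+".npz") for n in("side","top")}
for n in D:
    d=D[n]; W=cloud(d["d"],d["K"],d["V"]); p=d["p"].astype(int)
    hsv=cv2.cvtColor(d["p"],cv2.COLOR_BGR2HSV)
    # carrier
    m=(abs(W[...,0]-.462)<.12)&(abs(W[...,1]-.308)<.12)
    pl=m&(W[...,2]>.0045)&(W[...,2]<.06)
    q=W[pl][:,:2].astype(np.float32); r=cv2.minAreaRect((q*1000)); print(n,"carrier",r,len(q))
    g=m&(W[...,2]>.03); q=W[g]
    if len(q): print("block top",np.median(W[m&(W[...,2]>.042)],0).round(4), q[:,2].max())
    # depth-below hole/tablet
    t=m&(W[...,2]>.0115)&(W[...,2]<.017);print("tablet",np.median(W[t],0).round(4),t.sum())
    # press
    m=(abs(W[...,0]-.58)<.2)&(abs(W[...,1]+.06)<.2)
    q=W[m&(W[...,2]>.0075)&(W[...,2]<.024)][:,:2].astype(np.float32); print("plate",cv2.minAreaRect(q*1000))
    q=W[m&(W[...,2]>.017)&(W[...,2]<.023)][:,:2].astype(np.float32); print("bed",cv2.minAreaRect(q*1000))
    q=W[m&(W[...,2]>.165)&(W[...,2]<.18)&(W[...,1]>-.1)][:,:2].astype(np.float32); print("head",cv2.minAreaRect(q*1000),len(q))
    b=m&(abs(W[...,2]-.07)<.004)&(hsv[...,2]<70)&(W[...,0]>.62);q=W[b];print("button",np.median(q,0).round(4),len(q))
    gr=m&(W[...,2]>.19)&(W[...,1]<-.1);q=W[gr];print("grip",q.mean(0).round(4),q.min(0),q.max(0),len(q))
    print("z bg",np.nanmedian(W[300:,:,2]) if n=="side" else np.nanmedian(W[100:130,230:240,2]))
```

```text
side carrier ((464.8780822753906, 308.52752685546875), (236.24119567871094, 232.4579315185547), 89.71582794189453) 1457
block top [0.4371 0.2902 0.0476] 0.05459719554843842
tablet [0.4939 0.3344 0.0133] 142
plate ((573.6786499023438, -81.15843200683594), (332.7783203125, 249.47451782226562), 84.99484252929688)
bed ((575.4558715820312, -52.80461120605469), (271.2139892578125, 239.14215087890625), 85.2259292602539)
head ((645.6101684570312, -1.84423828125), (61.97334671020508, 99.94029235839844), 85.31742095947266) 415
button [ 0.6531 -0.149   0.0694] 27
grip [ 0.5304 -0.1662  0.2173] [ 0.51879439 -0.21160384  0.19184003] [ 0.54675369 -0.13216849  0.22541651] 124
z bg 3.1290582238096854e-05
top carrier ((461.7816162109375, 307.9936218261719), (235.0706024169922, 239.51197814941406), 0.05827325955033302) 1575
block top [0.441  0.2899 0.0477] 0.05523193914406499
tablet [0.4832 0.3235 0.013 ] 231
plate ((581.3087158203125, -60.31986999511719), (396.82183837890625, 396.9715881347656), 0.19233360886573792)
bed ((579.5643920898438, -58.07057189941406), (280.044677734375, 243.649169921875), 85.12008666992188)
head ((648.6423950195312, -2.083843231201172), (59.87554931640625, 100.14759063720703), 84.85310363769531) 615
button [ 0.6544 -0.1519  0.0695] 49
grip [ 0.5333 -0.1725  0.2196] [ 0.52110788 -0.21048838  0.19409657] [ 0.55073672 -0.13455076  0.22691085] 209
z bg 1.5913337184807823e-06
```

```bash
cat >> h.py <<'E'
O=np.array([.572,.005]); YAW=np.radians(-4.9)
def pw(x,y,z=0):  # press mm -> world m
    c,s=np.cos(YAW),np.sin(YAW); return np.array([O[0]+(c*x-s*y)/1000,O[1]+(s*x+c*y)/1000,z/1000])
def rel(*T, ydeg=None):
    s=bot.read_state(); p=s["tool_pos"]; M=R.from_rotvec(s["tcp_rot"]).as_matrix()
    ya=np.degrees(np.arctan2(M[1,1],M[0,1]))
    print("t",round(s["time"],2),"tcp",p.round(4),"tooly",ya.round(1),"tz",M[:,2].round(3),"w",round(s["width"],3),"F",s["wrist_force"].round(1),"q",s["q"].round(2))
    for t in T: print("->",np.round(t,4),"d(mm)",(M.T@(np.asarray(t)-p)*1000).round(1))
    if ydeg is not None:
        G=np.array([[np.cos(np.radians(ydeg+90)),np.cos(np.radians(ydeg)),0],[np.sin(np.radians(ydeg+90)),np.sin(np.radians(ydeg)),0],[0,0,-1]])
        print("turn deg",np.degrees(R.from_matrix(M.T@G).as_rotvec()).round(2))
E
python3 - <<'E'
from h import *
for n in("side","top"):
    d=np.load(n+".npz"); W=cloud(d["d"],d["K"],d["V"])
    m=(abs(W[...,0]-.462)<.12)&(abs(W[...,1]-.308)<.12)&(W[...,2]>.004)&(W[...,2]<.02)
    m=cv2.morphologyEx(m.astype(np.uint8),cv2.MORPH_CLOSE,np.ones((5,5)));m=cv2.morphologyEx(m,cv2.MORPH_OPEN,np.ones((5,5)))
    k,l,st,_=cv2.connectedComponentsWithStats(m);i=1+st[1:,4].argmax()
    # project pixels to plane z=.008 to be free of block
    v,u=np.where(l==i); K,V=d["K"],d["V"]
    ray=np.stack([(u-K[0,2])/K[0,0],(v-K[1,2])/K[1,1],np.ones(len(u))],-1)@V[:3,:3]; C=-V[:3,:3].T@V[:3,3]
    q=(C+ray*((.008-C[2])/ray[:,2])[:,None])[:,:2]
    print(n,cv2.minAreaRect((q*1000).astype(np.float32)),len(q))
    c=q.mean(0);w,E=np.linalg.eigh(np.cov((q-c).T));print(c,np.degrees(np.arctan2(E[1,1],E[0,1])),np.sqrt(12*w))
B=np.array([.439,.290]);
rel([.44,-.35,.33],[.43,0,.33],[*B,.20],ydeg=-57)
E
```

```text
side ((457.01556396484375, 309.81817626953125), (152.8514404296875, 108.36876678466797), 38.51091766357422) 1453
[0.46109926 0.31224436] -143.63972056638633 [0.09770836 0.15011549]
top ((461.5941162109375, 307.15509033203125), (228.1674346923828, 237.79466247558594), 0.07891324162483215) 3830
[0.46646444 0.3022042 ] 51.03089340863616 [0.20153246 0.22778129]
t 1.0 tcp [ 0.2565 -0.6244  0.2313] tooly -67.7 tz [-0.  0. -1.] w 1.002 F [-1.  -1.  -0.2] q [-1.22  0.26  1.6  -0.    1.27 -0.04]
-> [ 0.44 -0.35  0.33] d(mm) [ 274.  -184.1  -98.7]
-> [0.43 0.   0.33] d(mm) [ 397.7 -511.6  -98.7]
-> [0.439 0.29  0.2  ] d(mm) [ 516.3 -776.4   31.3]
turn deg [ -0.     0.   -10.67]
```

```bash
python3 -m inch '[{"dx":0.1,"dy":-0.06,"dz":-0.099},{"dx":0.274,"dy":-0.184,"dz":-0.099},{"dx":0.274,"dy":-0.184,"dz":-0.099},{"dx":0.274,"dy":-0.184,"dz":-0.099},{"dx":0.274,"dy":-0.184,"dz":-0.099},{"dx":0.274,"dy":-0.184,"dz":-0.099},{"dx":0.398,"dy":-0.512,"dz":-0.099,"az":-7},{"dx":0.398,"dy":-0.512,"dz":-0.099,"az":-14.7},{"dx":0.398,"dy":-0.512,"dz":-0.099,"az":-14.7},{"dx":0.398,"dy":-0.512,"dz":-0.099,"az":-14.7},{"dx":0.398,"dy":-0.512,"dz":-0.099,"az":-14.7},{"dx":0.398,"dy":-0.512,"dz":-0.099,"az":-14.7},{"dx":0.516,"dy":-0.776,"dz":0.031,"az":-14.7},{"dx":0.516,"dy":-0.776,"dz":0.031,"az":-14.7},{"dx":0.516,"dy":-0.776,"dz":0.031,"az":-14.7},{"dx":0.516,"dy":-0.776,"dz":0.031,"az":-14.7},{"dx":0.516,"dy":-0.776,"dz":0.031,"az":-14.7},{"dx":0.516,"dy":-0.776,"dz":0.031,"az":-14.7},{"dx":0.516,"dy":-0.776,"dz":0.031,"az":-14.7},{"dx":0.516,"dy":-0.776,"dz":0.031,"az":-14.7}]' 50
python3 - <<'E'
from h import *
p,d,K,V=cam("side"); p0=np.load("side.npz")
W=cloud(p0["d"],p0["K"],p0["V"]); g=np.zeros(p.shape[:2],np.uint8)
ms=[m for m in bot.masks_of("side","carrier")]; print([(m["p"],m["box"]) for m in ms])
rel([.439,.290,.2])
# edges of plate via original top image: silver mask brighter than bench, gated by pixel box
d0=np.load("top.npz"); 
cv2.imwrite("pics/a.png",np.hstack([cv2.resize(p[180:340,150:310],None,fx=2.4,fy=2.4,interpolation=2),cv2.resize(d0["p"][145:225,145:225],(384,384),interpolation=2)]))
E
```

```text
[(0.88, [145.5, 330.5, 207.1, 373.7]), (0.86, [193.4, 265.2, 247.3, 308.2]), (0.78, [275.2, 294.7, 334.4, 339.2])]
t 1.1 tcp [ 0.2565 -0.6243  0.2313] tooly -67.7 tz [-0.  0. -1.] w 0.997 F [-0.4 -0.6 -0.7] q [-1.22  0.26  1.6  -0.    1.27 -0.04]
-> [0.439 0.29  0.2  ] d(mm) [ 516.3 -776.4   31.3]invalid input at $[0]: expected keys dx, dy, dz, ax, ay, az, fingers
```

View pics/a.png

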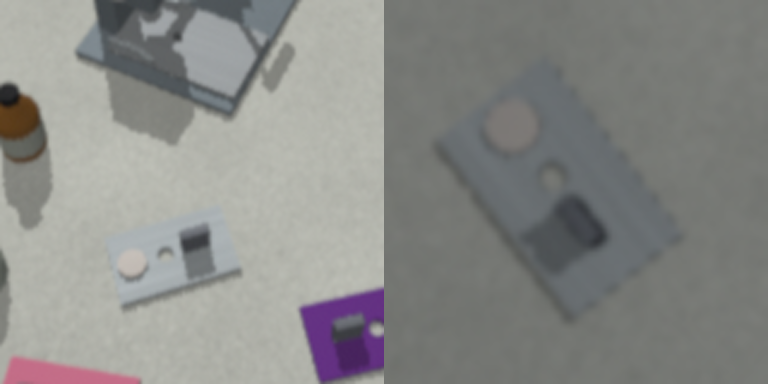

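The right-hand crop shows the silver carrier: tablet (512,127), hole (553,176), block top (582,221), and corners about (440,145), (547,62), (682,237), (572,318). The look-alikes in the top picture are pink (116,171), blue (112,237) and purple (178,265). I choose the silver one at (181,184).

```bash
python3 - <<'E'
from h import *
d=np.load("top.npz"); K,V=d["K"],d["V"]; C=-V[:3,:3].T@V[:3,3]
def bp(x,y,z):
    u=(x-384)/4.8+145; v=y/4.8+145
    r=np.array([(u-K[0,2])/K[0,0],(v-K[1,2])/K[1,1],1])@V[:3,:3]; return (C+r*(z-C[2])/r[2])[:2]
t=bp(512,127,.014);h=bp(553,176,.008);b=bp(582,218,.048)
cs=np.array([bp(*c,.008) for c in((440,145),(547,62),(682,237),(572,318))])
print("tab",t,"hole",h,"blk",b,"ctr",cs.mean(0))
f=(cs[0]+cs[1])/2-(cs[2]+cs[3])/2; print(np.linalg.norm(f),np.degrees(np.arctan2(f[1],f[0])))
f=t-b;print(np.linalg.norm(f),np.degrees(np.arctan2(f[1],f[0])))
E
for i in 1; do python3 -m inch '[{"dx":0.1,"dy":-0.06,"dz":-0.099,"ax":0,"ay":0,"az":0,"fingers":1},{"dx":0.274,"dy":-0.184,"dz":-0.099,"ax":0,"ay":0,"az":0,"fingers":1},{"dx":0.274,"dy":-0.184,"dz":-0.099,"ax":0,"ay":0,"az":0,"fingers":1},{"dx":0.274,"dy":-0.184,"dz":-0.099,"ax":0,"ay":0,"az":0,"fingers":1},{"dx":0.274,"dy":-0.184,"dz":-0.099,"ax":0,"ay":0,"az":0,"fingers":1},{"dx":0.274,"dy":-0.184,"dz":-0.099,"ax":0,"ay":0,"az":0,"fingers":1},{"dx":0.398,"dy":-0.512,"dz":-0.099,"ax":0,"ay":0,"az":-7,"fingers":1},{"dx":0.398,"dy":-0.512,"dz":-0.099,"ax":0,"ay":0,"az":-14.7,"fingers":1},{"dx":0.398,"dy":-0.512,"dz":-0.099,"ax":0,"ay":0,"az":-14.7,"fingers":1},{"dx":0.398,"dy":-0.512,"dz":-0.099,"ax":0,"ay":0,"az":-14.7,"fingers":1},{"dx":0.398,"dy":-0.512,"dz":-0.099,"ax":0,"ay":0,"az":-14.7,"fingers":1},{"dx":0.398,"dy":-0.512,"dz":-0.099,"ax":0,"ay":0,"az":-14.7,"fingers":1},{"dx":0.516,"dy":-0.776,"dz":0.031,"ax":0,"ay":0,"az":-14.7,"fingers":1},{"dx":0.516,"dy":-0.776,"dz":0.031,"ax":0,"ay":0,"az":-14.7,"fingers":1},{"dx":0.516,"dy":-0.776,"dz":0.031,"ax":0,"ay":0,"az":-14.7,"fingers":1},{"dx":0.516,"dy":-0.776,"dz":0.031,"ax":0,"ay":0,"az":-14.7,"fingers":1},{"dx":0.516,"dy":-0.776,"dz":0.031,"ax":0,"ay":0,"az":-14.7,"fingers":1},{"dx":0.516,"dy":-0.776,"dz":0.031,"ax":0,"ay":0,"az":-14.7,"fingers":1}]' 50; done
```

```text
tab [0.50063831 0.33754447] hole [0.46869135 0.31139164] blk [0.43975003 0.28529842] ctr [0.45922353 0.30658311]
0.14526421930150446 37.788370965284855
0.08023112301512673 40.63170564869867
time: 3.35
tool_pos: [0.4371, 0.2919, 0.1977]
tcp_rot: [2.976, 1.004, -0.007]
wrist_force: [-0.7, -0.2, 0.1]
width: 1.001
```

```bash
python3 -c "
from h import *
rel([.438,.288,.06],[.438,.288,.0135],ydeg=-51.5)"
```

```text
t 3.35 tcp [0.4371 0.2919 0.1977] tooly -52.7 tz [-0.004 -0.002 -1.   ] w 1.001 F [-0.7 -0.2  0.1] q [0.54 0.01 1.96 0.   1.18 1.46]
-> [0.438 0.288 0.06 ] d(mm) [ -1.    3.8 137.7]
-> [0.438  0.288  0.0135] d(mm) [ -0.8   3.8 184.2]
turn deg [-0.07  0.23 -1.21]
```

```bash
python3 -m inch '[{"dx":-0.001,"dy":0.004,"dz":0.06,"ax":0,"ay":0.2,"az":-1.2,"fingers":1},{"dx":-0.001,"dy":0.004,"dz":0.12,"ax":0,"ay":0.2,"az":-1.2,"fingers":1},{"dx":-0.001,"dy":0.004,"dz":0.16,"ax":0,"ay":0.2,"az":-1.2,"fingers":1},{"dx":-0.001,"dy":0.004,"dz":0.184,"ax":0,"ay":0.2,"az":-1.2,"fingers":1},{"dx":-0.001,"dy":0.004,"dz":0.184,"ax":0,"ay":0.2,"az":-1.2,"fingers":1},{"dx":-0.001,"dy":0.004,"dz":0.184,"ax":0,"ay":0.2,"az":-1.2,"fingers":-1},{"dx":-0.001,"dy":0.004,"dz":0.184,"ax":0,"ay":0.2,"az":-1.2,"fingers":-1},{"dx":-0.001,"dy":0.004,"dz":0.184,"ax":0,"ay":0.2,"az":-1.2,"fingers":-1},{"dx":-0.001,"dy":0.004,"dz":0.184,"ax":0,"ay":0.2,"az":-1.2,"fingers":-1},{"dx":-0.001,"dy":0.004,"dz":0.184,"ax":0,"ay":0.2,"az":-1.2,"fingers":-1},{"dx":-0.001,"dy":0.004,"dz":0.184,"ax":0,"ay":0.2,"az":-1.2,"fingers":-1}]' 70; python3 -c "
from h import *
rel()"
```

```text
time: 4.72
tool_pos: [0.4385, 0.2884, 0.0147]
tcp_rot: [-2.965, -1.035, -0.0]
wrist_force: [-1.5, 0.5, 7.2]
width: 0.155
t 4.72 tcp [0.4385 0.2884 0.0147] tooly -51.5 tz [-0.     0.001 -1.   ] w 0.155 F [-1.5  0.5  7.2] q [0.53 0.22 2.1  0.   0.82 1.43]
```

```bash
python3 -c "
from h import *
rel([.438,.288,.13],pw(-160,0,130),ydeg=-94.9)"
```

```text
t 4.72 tcp [0.4385 0.2884 0.0147] tooly -51.5 tz [-0.     0.001 -1.   ] w 0.155 F [-1.5  0.5  7.2] q [0.53 0.22 2.1  0.   0.82 1.43]
-> [0.438 0.288 0.13 ] d(mm) [-5.000e-01 -1.000e-01 -1.153e+02]
-> [0.4126 0.0187 0.13  ] d(mm) [-188.1  194.8 -115.7]
turn deg [-8.00e-02 -1.00e-02  4.34e+01]
```

```bash
python3 -m inch '[{"dx":0,"dy":0,"dz":-0.02,"ax":0,"ay":0,"az":0,"fingers":-1},{"dx":0,"dy":0,"dz":-0.06,"ax":0,"ay":0,"az":0,"fingers":-1},{"dx":0,"dy":0,"dz":-0.115,"ax":0,"ay":0,"az":0,"fingers":-1},{"dx":-0.03,"dy":0.03,"dz":-0.115,"ax":0,"ay":0,"az":7,"fingers":-1},{"dx":-0.06,"dy":0.06,"dz":-0.115,"ax":0,"ay":0,"az":14,"fingers":-1},{"dx":-0.09,"dy":0.09,"dz":-0.115,"ax":0,"ay":0,"az":21,"fingers":-1},{"dx":-0.12,"dy":0.12,"dz":-0.115,"ax":0,"ay":0,"az":28,"fingers":-1},{"dx":-0.15,"dy":0.15,"dz":-0.115,"ax":0,"ay":0,"az":35,"fingers":-1},{"dx":-0.17,"dy":0.175,"dz":-0.115,"ax":0,"ay":0,"az":40,"fingers":-1},{"dx":-0.188,"dy":0.195,"dz":-0.115,"ax":0,"ay":0,"az":43.4,"fingers":-1},{"dx":-0.188,"dy":0.195,"dz":-0.115,"ax":0,"ay":0,"az":43.4,"fingers":-1},{"dx":-0.188,"dy":0.195,"dz":-0.115,"ax":0,"ay":0,"az":43.4,"fingers":-1}]'
python3 - <<'E'
from h import *
rel()
ims=[]
for n in("side","top"):
    p,d,K,V=cam(n); np.savez(n+"1.npz",p=p,d=d,K=K,V=V)
    # predicted model overlay: carrier at TCP (nominal), press outline
    s=bot.read_state(); q=p.copy()
    q=cv2.resize(q,None,fx=4,fy=4,interpolation=2)
    def dr(P,col):
        a=(proj(P,K,V)*4+1.5).astype(int); cv2.polylines(q,[a],True,col,1)
    T=s["tool_pos"]; c,sn=np.cos(YAW),np.sin(YAW)
    def cw(x,y,z): return T+[c*(x+30)-sn*y,sn*(x+30)+c*y,z-.0147*1000] if 0 else T+np.array([c*(x+30)-sn*y,sn*(x+30)+c*y,z-14.7])/1000
    dr(np.array([cw(75,45,8),cw(75,-45,8),cw(-75,-45,8),cw(-75,45,8)]),(0,0,255))
    dr(np.array([pw(-110,60,20),pw(-110,-60,20),pw(90,-60,20),pw(90,60,20)]),(0,255,0))
    dr(np.array([pw(-115,80,12),pw(-115,-205,12),pw(135,-205,12),pw(135,80,12)]),(255,0,0))
    for P in(pw(25,30,175),pw(25,-30,175)),(pw(-24.5,-157,212),pw(-24.5,-227,212)),(pw(95,-150,70),)*2,(cw(50,0,14),)*2,(cw(8,0,8),)*2,(pw(8,0,27),)*2:
        a=(proj(np.array(P),K,V)*4+1.5).astype(int); cv2.line(q,a[0],a[1],(0,255,255),1); cv2.circle(q,a[0],3,(0,255,255),1)
    ims.append(q)
x=np.hstack([ims[0][400:1000,640:1160][:, :400] if 0 else cv2.resize(ims[0][420:1020,680:1160],(400,500)),cv2.resize(ims[1][340:840,960:1460],(400,500) if 0 else (400,400))if 0 else ims[1][360:860,1000:1400]])
cv2.imwrite("pics/b.png",x)
E
```

```text
time: 6.22
tool_pos: [0.412, 0.0188, 0.1286]
tcp_rot: [-3.137, 0.134, 0.003]
wrist_force: [0.1, 0.0, -3.6]
width: 0.154
t 6.22 tcp [0.412  0.0188 0.1286] tooly -94.9 tz [-0.002  0.002 -1.   ] w 0.154 F [ 0.1  0.  -3.6] q [-0.02 -0.16  2.24  0.    1.06  1.64]
```

View pics/b.png

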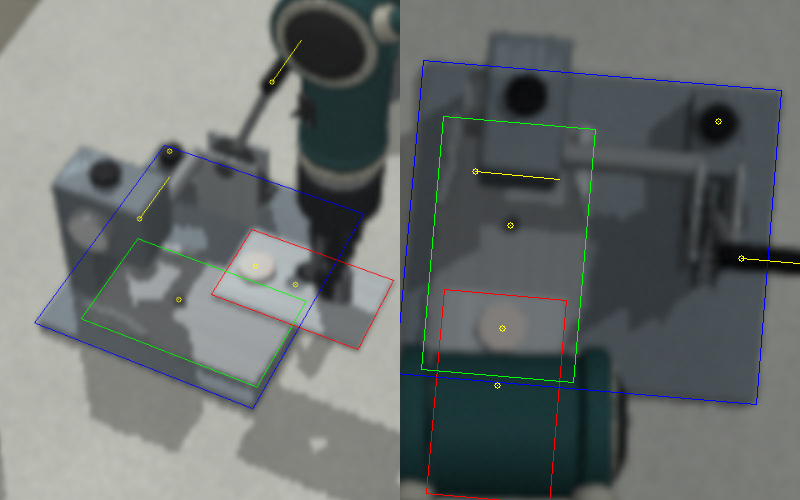

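```bash
python3 -c "
from h import *
rel(pw(-160,0,46),pw(-66,0,46),pw(-66,0,37),pw(-66,0,35),ydeg=-94.9)"
```

```text
t 6.33 tcp [0.4124 0.0192 0.129 ] tooly -94.8 tz [-0.001  0.002 -1.   ] w 0.152 F [-0.1 -0.1 -3.8] q [-0.02 -0.16  2.24  0.    1.06  1.64]
-> [0.4126 0.0187 0.046 ] d(mm) [ 0.3  0.6 83. ]
-> [0.5062 0.0106 0.046 ] d(mm) [94.3  0.7 82.9]
-> [0.5062 0.0106 0.037 ] d(mm) [94.3  0.8 91.9]
-> [0.5062 0.0106 0.035 ] d(mm) [94.3  0.8 93.9]
turn deg [-0.09  0.07  0.06]
```

```bash
python3 -m inch '[{"dx":0,"dy":0.0005,"dz":0.04,"ax":0,"ay":0,"az":0,"fingers":-1},{"dx":0,"dy":0.0005,"dz":0.07,"ax":0,"ay":3.4,"az":0,"fingers":-1},{"dx":0,"dy":0.0005,"dz":0.083,"ax":0,"ay":3.4,"az":0,"fingers":-1},{"dx":0.03,"dy":0.0005,"dz":0.083,"ax":0,"ay":3.4,"az":0,"fingers":-1},{"dx":0.06,"dy":0.0005,"dz":0.083,"ax":0,"ay":3.4,"az":0,"fingers":-1},{"dx":0.08,"dy":0.0005,"dz":0.083,"ax":0,"ay":3.4,"az":0,"fingers":-1},{"dx":0.094,"dy":0.0005,"dz":0.083,"ax":0,"ay":3.4,"az":0,"fingers":-1},{"dx":0.094,"dy":0.0005,"dz":0.085,"ax":0,"ay":3.4,"az":0,"fingers":-1},{"dx":0.094,"dy":0.0005,"dz":0.087,"ax":0,"ay":3.4,"az":0,"fingers":-1},{"dx":0.094,"dy":0.0005,"dz":0.089,"ax":0,"ay":3.4,"az":0,"fingers":-1},{"dx":0.094,"dy":0.0005,"dz":0.091,"ax":0,"ay":3.4,"az":0,"fingers":-1}]'; python3 -c "
from h import *
rel(ydeg=-94.9)"
```

```text
time: 7.7
tool_pos: [0.5052, 0.011, 0.0376]
tcp_rot: [3.137, -0.133, 0.09]
wrist_force: [0.6, -0.3, -4.1]
width: 0.157
t 7.7 tcp [0.5052 0.011  0.0376] tooly -94.8 tz [ 0.057 -0.003 -0.998] w 0.157 F [ 0.6 -0.3 -4.1] q [-0.03  0.12  2.17 -0.    0.79  1.63]
turn deg [-0.09 -3.3   0.06]
```

```bash
python3 -m inch '[{"dx":0,"dy":0,"dz":0.001,"ax":0,"ay":0,"az":0,"fingers":-1},{"dx":0,"dy":0,"dz":0.002,"ax":0,"ay":0,"az":0,"fingers":-1},{"dx":0,"dy":0,"dz":0.002,"ax":0,"ay":0,"az":0,"fingers":-1}]'
```

```text
time: 8.07
tool_pos: [0.5053, 0.011, 0.037]
tcp_rot: [3.137, -0.132, 0.09]
wrist_force: [-5.9, 0.4, 8.6]
width: 0.154
```

```bash
python3 -m inch '[{"dx":0,"dy":0,"dz":0,"ax":0,"ay":0,"az":0,"fingers":0},{"dx":0,"dy":0,"dz":0,"ax":0,"ay":0,"az":0,"fingers":0},{"dx":0,"dy":0,"dz":0,"ax":0,"ay":0,"az":0,"fingers":0},{"dx":0,"dy":0,"dz":-0.02,"ax":0,"ay":0,"az":0,"fingers":0},{"dx":0,"dy":0,"dz":-0.06,"ax":0,"ay":-3.3,"az":0,"fingers":0},{"dx":-0.08,"dy":0,"dz":-0.06,"ax":0,"ay":-3.3,"az":0,"fingers":-1},{"dx":-0.08,"dy":0,"dz":-0.06,"ax":0,"ay":-3.3,"az":0,"fingers":-1},{"dx":-0.08,"dy":0,"dz":-0.06,"ax":0,"ay":-3.3,"az":0,"fingers":-1}]'
python3 - <<'E'
from h import *
rel(ydeg=-94.9)
p,d,K,V=cam("side"); W=cloud(d,K,V)
q=cv2.resize(p,None,fx=5,fy=5,interpolation=2)
c,sn=np.cos(YAW),np.sin(YAW)
for P in([pw(8-36-8+x,y,z) for x,y,z in((75,45,36),(75,-45,36),(-75,-45,28),(-75,45,28))],[pw(-110,60,20),pw(-110,-60,20),pw(90,-60,20),pw(90,60,20)]):
    cv2.polylines(q,[(proj(np.array(P),K,V)*5+2).astype(int)],True,(0,255,0),1)
cv2.imwrite("pics/c.png",q[550:1150,850:1450])
E
```

```text
time: 9.07
tool_pos: [0.421, 0.018, 0.0918]
tcp_rot: [-3.137, 0.132, 0.001]
wrist_force: [0.6, -0.5, 0.8]
width: 0.005
t 9.07 tcp [0.421  0.018  0.0918] tooly -94.8 tz [-0.001  0.002 -1.   ] w 0.005 F [ 0.6 -0.5  0.8] q [-0.02 -0.09  2.26  0.    0.97  1.64]
turn deg [-0.08  0.04  0.08]
```

View pics/c.png

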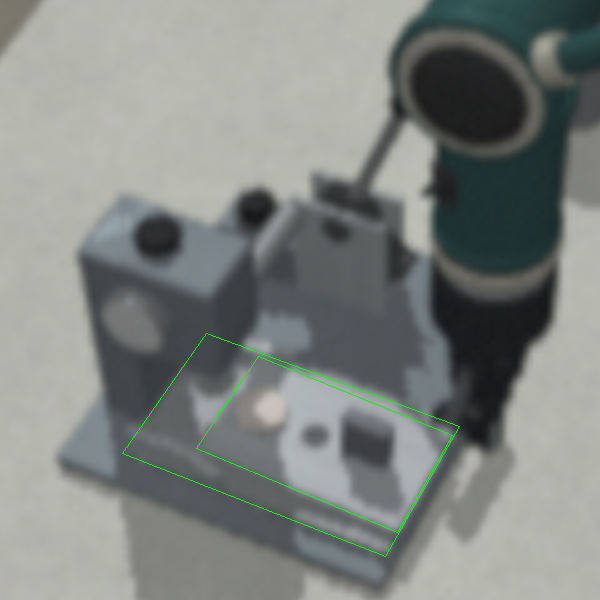

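```bash
python3 -c "
from h import *
rel(pw(-125,0,38),pw(-96,0,38),pw(-59,0,38),ydeg=-94.9)"
```

```text
t 9.12 tcp [0.4227 0.0179 0.0924] tooly -94.8 tz [ 0.001  0.002 -1.   ] w 0.005 F [ 1.2 -1.5 -0.5] q [-0.02 -0.09  2.26  0.    0.97  1.64]
-> [0.4475 0.0157 0.038 ] d(mm) [24.8  0.3 54.5]
-> [0.4764 0.0132 0.038 ] d(mm) [53.8  0.3 54.5]
-> [0.5132 0.01   0.038 ] d(mm) [90.8  0.4 54.5]
turn deg [-0.09 -0.06  0.08]
```

```bash
python3 -m inch '[{"dx":0.02,"dy":0,"dz":0.03,"ax":0,"ay":0,"az":0,"fingers":-1},{"dx":0.025,"dy":0,"dz":0.054,"ax":0,"ay":0,"az":0,"fingers":-1},{"dx":0.035,"dy":0,"dz":0.054,"ax":0,"ay":0,"az":0,"fingers":-1},{"dx":0.045,"dy":0,"dz":0.054,"ax":0,"ay":0,"az":0,"fingers":-1},{"dx":0.05,"dy":0,"dz":0.054,"ax":0,"ay":0,"az":0,"fingers":-1},{"dx":0.055,"dy":0,"dz":0.054,"ax":0,"ay":0,"az":0,"fingers":-1},{"dx":0.06,"dy":0,"dz":0.054,"ax":0,"ay":0,"az":0,"fingers":-1},{"dx":0.064,"dy":0,"dz":0.054,"ax":0,"ay":0,"az":0,"fingers":-1},{"dx":0.068,"dy":0,"dz":0.054,"ax":0,"ay":0,"az":0,"fingers":-1},{"dx":0.071,"dy":0,"dz":0.054,"ax":0,"ay":0,"az":0,"fingers":-1},{"dx":0.074,"dy":0,"dz":0.054,"ax":0,"ay":0,"az":0,"fingers":-1},{"dx":0.076,"dy":0,"dz":0.054,"ax":0,"ay":0,"az":0,"fingers":-1}]'; python3 -c "
from h import *
rel(pw(-59,0,38))"
```

```text
time: 10.62
tool_pos: [0.497, 0.0118, 0.039]
tcp_rot: [-3.137, 0.132, 0.003]
wrist_force: [-6.7, 0.7, 6.0]
width: 0.002
t 10.62 tcp [0.497  0.0118 0.039 ] tooly -94.8 tz [-0.002  0.002 -1.   ] w 0.002 F [-6.7  0.7  6. ] q [-0.03  0.14  2.15  0.    0.86  1.63]
-> [0.5132 0.01   0.038 ] d(mm) [16.3  0.3  0.9]
```

```bash
python3 -m inch '[{"dx":0.003,"dy":0,"dz":0,"ax":0,"ay":0,"az":0,"fingers":-1},{"dx":0.005,"dy":0,"dz":0,"ax":0,"ay":0,"az":0,"fingers":-1},{"dx":0.007,"dy":0,"dz":0,"ax":0,"ay":0,"az":0,"fingers":-1},{"dx":0.009,"dy":0,"dz":0,"ax":0,"ay":0,"az":0,"fingers":-1},{"dx":0.011,"dy":0,"dz":0,"ax":0,"ay":0,"az":0,"fingers":-1},{"dx":0.013,"dy":0,"dz":0,"ax":0,"ay":0,"az":0,"fingers":-1}]'; python3 -m inch '[{"dx":0.001,"dy":0,"dz":0,"ax":0,"ay":0,"az":0,"fingers":-1},{"dx":0.002,"dy":0,"dz":0,"ax":0,"ay":0,"az":0,"fingers":-1},{"dx":0.003,"dy":0,"dz":0,"ax":0,"ay":0,"az":0,"fingers":-1}]'
```

```text
time: 11.38
tool_pos: [0.5099, 0.0107, 0.0391]
tcp_rot: [-3.137, 0.132, 0.004]
wrist_force: [-4.6, 0.4, 3.9]
width: -0.002
time: 11.75
tool_pos: [0.5114, 0.0106, 0.0389]
tcp_rot: [-3.137, 0.132, 0.009]
wrist_force: [-5.7, 0.2, 5.3]
width: -0.003
```

```bash
python3 -m inch '[{"dx":0.001,"dy":0,"dz":0,"ax":0,"ay":0,"az":0,"fingers":-1},{"dx":0.002,"dy":0,"dz":0,"ax":0,"ay":0,"az":0,"fingers":-1},{"dx":0.003,"dy":0,"dz":0,"ax":0,"ay":0,"az":0,"fingers":-1}]';python3 -m inch '[{"dx":0.001,"dy":0,"dz":0,"ax":0,"ay":0,"az":0,"fingers":-1},{"dx":0.002,"dy":0,"dz":0,"ax":0,"ay":0,"az":0,"fingers":-1},{"dx":0.003,"dy":0,"dz":0,"ax":0,"ay":0,"az":0,"fingers":-1}]'
```

```text
time: 12.12
tool_pos: [0.5132, 0.0104, 0.0387]
tcp_rot: [-3.137, 0.132, 0.013]
wrist_force: [-5.6, 0.4, 5.0]
width: -0.004
time: 12.5
tool_pos: [0.5151, 0.0102, 0.0385]
tcp_rot: [-3.137, 0.132, 0.017]
wrist_force: [-6.0, 0.9, 4.7]
width: -0.004
```

```bash
python3 -m inch '[{"dx":0.002,"dy":0,"dz":0,"ax":0,"ay":0,"az":0,"fingers":-1},{"dx":0.003,"dy":0,"dz":0,"ax":0,"ay":0,"az":0,"fingers":-1},{"dx":0.004,"dy":0,"dz":0,"ax":0,"ay":0,"az":0,"fingers":-1}]';python3 - <<'E'
from h import *
rel()
p,d,K,V=cam("side")
q=cv2.resize(p,None,fx=5,fy=5,interpolation=2)
for P in([pw(x,y,28) for x,y in((75,45),(75,-45),(-75,-45),(-75,45))],[pw(-110,60,20),pw(-110,-60,20),pw(90,-60,20),pw(90,60,20)]):
    cv2.polylines(q,[(proj(np.array(P),K,V)*5+2).astype(int)],True,(0,255,0),1)
cv2.imwrite("pics/d.png",q[600:1150,850:1400])
E
```

```text
time: 12.88
tool_pos: [0.5158, 0.0101, 0.038]
tcp_rot: [-3.137, 0.132, 0.028]
wrist_force: [-13.3, 1.3, 12.0]
width: -0.002
t 12.88 tcp [0.5158 0.0101 0.038 ] tooly -94.8 tz [-0.018  0.003 -1.   ] w -0.002 F [-13.3   1.3  12. ] q [-0.03  0.18  2.1   0.    0.88  1.62]
```

View pics/d.png

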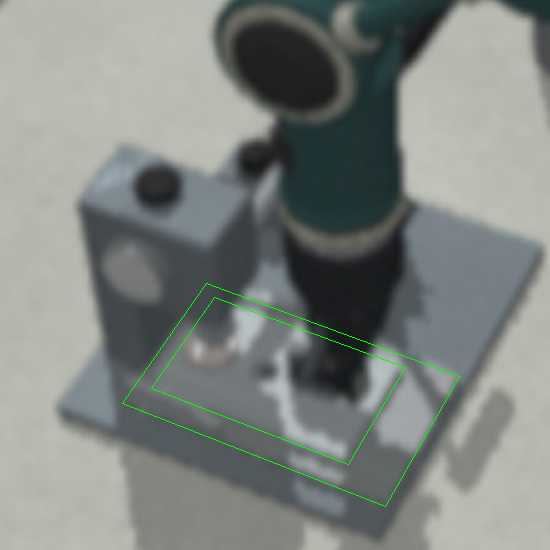

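```bash
python3 -m inch '[{"dx":-0.01,"dy":0,"dz":0,"ax":0,"ay":0,"az":0,"fingers":-1},{"dx":-0.03,"dy":0,"dz":0,"ax":0,"ay":-1,"az":0,"fingers":-1},{"dx":-0.04,"dy":0,"dz":-0.03,"ax":0,"ay":-1,"az":0,"fingers":-1},{"dx":-0.08,"dy":0,"dz":-0.08,"ax":0,"ay":-1,"az":0,"fingers":-1},{"dx":-0.1,"dy":0,"dz":-0.14,"ax":0,"ay":-1,"az":0,"fingers":-1},{"dx":-0.1,"dy":0,"dz":-0.18,"ax":0,"ay":-1,"az":0,"fingers":-1},{"dx":-0.1,"dy":0,"dz":-0.2,"ax":0,"ay":-1,"az":0,"fingers":-1},{"dx":-0.1,"dy":0,"dz":-0.2,"ax":0,"ay":-1,"az":0,"fingers":-1}]'
cat > chk.py <<'E'
from h import *
import sys
def press(W):
    c,s=np.cos(YAW),np.sin(YAW); a=W[...,:2]-O; return np.stack([c*a[...,0]+s*a[...,1],-s*a[...,0]+c*a[...,1],W[...,2]],-1)*1000
ims=[]
for n in("side","top"):
    p,d,K,V=cam(n); Q=press(cloud(d,K,V))
    m=(Q[...,0]>-72)&(Q[...,0]<22)&(abs(Q[...,1])<42)&(Q[...,2]>20)&(Q[...,2]<36)
    m&=~((Q[...,0]>-55)&(Q[...,0]<-5)&(abs(Q[...,1])<14))
    A=np.c_[Q[m][:,:2],np.ones(m.sum())]; k=np.linalg.lstsq(A,Q[m][:,2],rcond=None)[0]
    print(n,"plane slope deg",np.degrees(k[:2]).round(2),"z0",k[2].round(2),m.sum())
    b=(Q[...,2]>62)&(Q[...,2]<72)&(abs(Q[...,1])<25)&(Q[...,0]>-75)&(Q[...,0]<0); print(" block top",np.median(Q[b],0).round(1) if b.any() else None,b.sum())
    q=cv2.resize(p,None,fx=5,fy=5,interpolation=2)
    P=[pw(x,y,28) for x,y in((75,45),(75,-45),(-75,-45),(-75,45))]
    cv2.polylines(q,[(proj(np.array(P),K,V)*5+2).astype(int)],True,(0,255,0),1)
    a=(proj(pw(8,0,28)[None],K,V)*5+2).astype(int)[0]; cv2.circle(q,a,2,(0,255,255),1)
    ims.append(q[650:1100,850:1250] if n=="side" else q[500:950,1280:1680])
cv2.imwrite(sys.argv[1],np.hstack(ims))
rel()
E
python3 chk.py pics/e.png
```

```text
time: 13.92
tool_pos: [0.4207, 0.018, 0.2418]
tcp_rot: [-3.136, 0.132, 0.048]
wrist_force: [0.0, 0.7, -0.1]
width: 0.0
side plane slope deg [0.34 0.01] z0 27.99 390
 block top [-29.4   0.3  66.5] 43
top plane slope deg [-0.49  0.59] z0 27.79 462
 block top [-23.3   0.9  67.1] 48
t 14.03 tcp [0.419  0.0181 0.2388] tooly -94.8 tz [-0.036  0.004 -0.999] w -0.003 F [ 0.1  1.  -0.1] q [-0.02 -0.22  2.08  0.    1.31  1.63]
```

View pics/e.png

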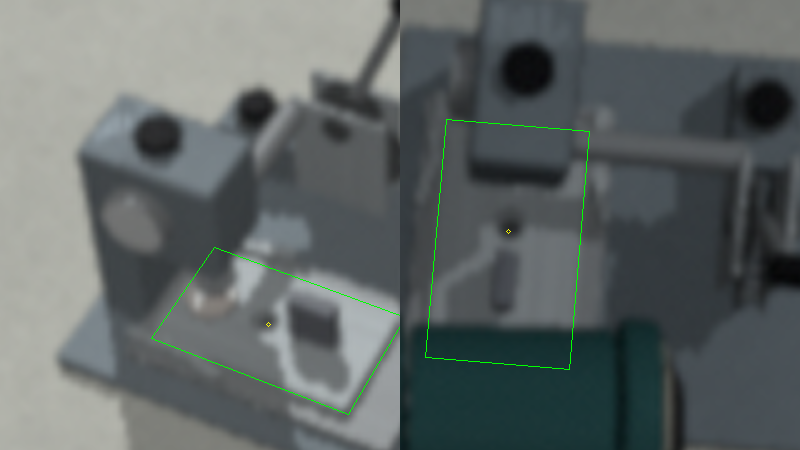

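```bash
python3 -c "
from h import *
rel(pw(-80,-100,285),pw(-24.5,-192,285),pw(-24.5,-192,193),ydeg=-4.9)"
```

```text
t 14.03 tcp [0.419  0.0181 0.2388] tooly -94.8 tz [-0.036  0.004 -0.999] w -0.003 F [ 0.1  1.  -0.1] q [-0.02 -0.22  2.08  0.    1.31  1.63]
-> [ 0.4838 -0.0878  0.285 ] d(mm) [ 71.7 100.  -48.9]
-> [ 0.5312 -0.1842  0.285 ] d(mm) [127.1 192.1 -51.1]
-> [ 0.5312 -0.1842  0.193 ] d(mm) [130.4 192.2  40.9]
turn deg [ -1.69   1.59 -89.91]
```

```bash
python3 -m inch '[{"dx":0.04,"dy":0.03,"dz":-0.049,"ax":0,"ay":0,"az":-10,"fingers":1},{"dx":0.07,"dy":0.06,"dz":-0.05,"ax":0,"ay":0,"az":-20,"fingers":1},{"dx":0.09,"dy":0.09,"dz":-0.05,"ax":-0.3,"ay":0.3,"az":-30,"fingers":1},{"dx":0.1,"dy":0.12,"dz":-0.05,"ax":-0.6,"ay":0.6,"az":-40,"fingers":1},{"dx":0.12,"dy":0.15,"dz":-0.051,"ax":-0.9,"ay":0.8,"az":-50,"fingers":1},{"dx":0.127,"dy":0.192,"dz":-0.051,"ax":-1.2,"ay":1,"az":-60,"fingers":1},{"dx":0.127,"dy":0.192,"dz":-0.051,"ax":-1.4,"ay":1.2,"az":-70,"fingers":1},{"dx":0.127,"dy":0.192,"dz":-0.051,"ax":-1.6,"ay":1.4,"az":-80,"fingers":1},{"dx":0.127,"dy":0.192,"dz":-0.051,"ax":-1.7,"ay":1.6,"az":-90,"fingers":1},{"dx":0.127,"dy":0.192,"dz":-0.051,"ax":-1.7,"ay":1.6,"az":-90,"fingers":1},{"dx":0.127,"dy":0.192,"dz":-0.051,"ax":-1.7,"ay":1.6,"az":-90,"fingers":1},{"dx":0.127,"dy":0.192,"dz":-0.051,"ax":-1.7,"ay":1.6,"az":-90,"fingers":1}]'; python3 -c "
from h import *
rel(pw(-24.5,-192,285),pw(-24.5,-192,193),ydeg=-4.9)"
```

```text
time: 15.52
tool_pos: [0.531, -0.184, 0.2844]
tcp_rot: [-2.314, -2.124, 0.0]
wrist_force: [0.8, -0.1, 0.6]
width: 0.999
t 15.53 tcp [ 0.531  -0.184   0.2844] tooly -4.9 tz [-0.001  0.    -1.   ] w 0.999 F [ 0.8 -0.1  0.6] q [-0.38  0.02  1.78  0.    1.34 -0.29]
-> [ 0.5312 -0.1842  0.285 ] d(mm) [-0.2  0.2 -0.6]
-> [ 0.5312 -0.1842  0.193 ] d(mm) [-0.2  0.3 91.4]
turn deg [-0.04 -0.01  0.01]
```

```bash
python3 -m inch '[{"dx":0,"dy":0,"dz":0.04,"ax":0,"ay":0,"az":0,"fingers":1},{"dx":0,"dy":0,"dz":0.075,"ax":0,"ay":0,"az":0,"fingers":1},{"dx":0,"dy":0,"dz":0.091,"ax":0,"ay":0,"az":0,"fingers":1},{"dx":0,"dy":0,"dz":0.091,"ax":0,"ay":0,"az":0,"fingers":1},{"dx":0,"dy":0,"dz":0.091,"ax":0,"ay":0,"az":0,"fingers":-1},{"dx":0,"dy":0,"dz":0.091,"ax":0,"ay":0,"az":0,"fingers":-1},{"dx":0,"dy":0,"dz":0.091,"ax":0,"ay":0,"az":0,"fingers":-1},{"dx":0,"dy":0,"dz":0.091,"ax":0,"ay":0,"az":0,"fingers":-1},{"dx":0,"dy":0,"dz":0.091,"ax":0,"ay":0,"az":0,"fingers":-1}]' 40
python3 - <<'E'
from h import *
s=bot.read_state()
L=[]
for a in (0,.1,.2,.3,.4,.5,.6,.7,.77,.83,.85):
    t=a+np.radians(20); L.append(pw(20-130*np.sin(t),-192,90+130*np.cos(t)-19))
rel(*L)
E
```

```text
time: 16.65
tool_pos: [0.5307, -0.1841, 0.1943]
tcp_rot: [-2.314, -2.124, 0.001]
wrist_force: [-3.5, 0.9, 5.6]
width: 0.214
t 16.65 tcp [ 0.5307 -0.1841  0.1943] tooly -4.9 tz [-0.001 -0.    -1.   ] w 0.214 F [-3.5  0.9  5.6] q [-0.38  0.08  1.89 -0.    1.17 -0.29]
-> [ 0.5312 -0.1842  0.1932] d(mm) [-0.1  0.6  1.2]
-> [ 0.5193 -0.1832  0.1881] d(mm) [ -0.1 -11.4   6.2]
-> [ 0.5079 -0.1822  0.1819] d(mm) [ -0.1 -22.8  12.5]
-> [ 0.4972 -0.1813  0.1746] d(mm) [ -0.1 -33.5  19.8]
-> [ 0.4873 -0.1804  0.1662] d(mm) [ -0.1 -43.5  28.2]
-> [ 0.4783 -0.1797  0.1569] d(mm) [ -0.  -52.5  37.5]
-> [ 0.4702 -0.179   0.1467] d(mm) [ -0.  -60.6  47.7]
-> [ 0.4632 -0.1784  0.1358] d(mm) [ -0.  -67.6  58.6]
-> [ 0.459  -0.178   0.1277] d(mm) [ -0.  -71.9  66.7]
-> [ 0.4558 -0.1777  0.1206] d(mm) [ -0.  -75.   73.8]
-> [ 0.4548 -0.1777  0.1182] d(mm) [ -0.  -76.   76.2]
```

```bash
python3 -m inch '[{"dx":0,"dy":-0.006,"dz":0.003,"ax":0,"ay":0,"az":0,"fingers":-1},{"dx":0,"dy":-0.0115,"dz":0.006,"ax":0,"ay":0,"az":0,"fingers":-1},{"dx":0,"dy":-0.017,"dz":0.009,"ax":0,"ay":0,"az":0,"fingers":-1},{"dx":0,"dy":-0.023,"dz":0.0125,"ax":0,"ay":0,"az":0,"fingers":-1},{"dx":0,"dy":-0.028,"dz":0.016,"ax":0,"ay":0,"az":0,"fingers":-1},{"dx":0,"dy":-0.0335,"dz":0.02,"ax":0,"ay":0,"az":0,"fingers":-1},{"dx":0,"dy":-0.0385,"dz":0.024,"ax":0,"ay":0,"az":0,"fingers":-1},{"dx":0,"dy":-0.0435,"dz":0.028,"ax":0,"ay":0,"az":0,"fingers":-1},{"dx":0,"dy":-0.048,"dz":0.033,"ax":0,"ay":0,"az":0,"fingers":-1},{"dx":0,"dy":-0.0525,"dz":0.0375,"ax":0,"ay":0,"az":0,"fingers":-1},{"dx":0,"dy":-0.0565,"dz":0.0425,"ax":0,"ay":0,"az":0,"fingers":-1},{"dx":0,"dy":-0.0605,"dz":0.0475,"ax":0,"ay":0,"az":0,"fingers":-1},{"dx":0,"dy":-0.064,"dz":0.053,"ax":0,"ay":0,"az":0,"fingers":-1},{"dx":0,"dy":-0.0675,"dz":0.0585,"ax":0,"ay":0,"az":0,"fingers":-1},{"dx":0,"dy":-0.07,"dz":0.0625,"ax":0,"ay":0,"az":0,"fingers":-1},{"dx":0,"dy":-0.072,"dz":0.067,"ax":0,"ay":0,"az":0,"fingers":-1},{"dx":0,"dy":-0.0735,"dz":0.07,"ax":0,"ay":0,"az":0,"fingers":-1},{"dx":0,"dy":-0.0745,"dz":0.0725,"ax":0,"ay":0,"az":0,"fingers":-1},{"dx":0,"dy":-0.0745,"dz":0.0725,"ax":0,"ay":0,"az":0,"fingers":-1}]'
cat > lev.py <<'E'
from h import *
# lever angle from bar in images and from TCP
s=bot.read_state(); T=s["tool_pos"]; c,sn=np.cos(YAW),np.sin(YAW); a=T[:2]-O
x=(c*a[0]+sn*a[1])*1000; z=T[2]*1000+19
print("TCP-angle",np.arctan2(20-x,z-90)-np.radians(20),"r",np.hypot(20-x,z-90)); rel()
E
python3 lev.py
```

```text
time: 19.02
tool_pos: [0.4588, -0.178, 0.1235]
tcp_rot: [2.312, 2.121, 0.005]
wrist_force: [4.5, 3.0, 7.1]
width: 0.217
TCP-angle 0.8003265688074688 r 128.37534659854455
t 19.02 tcp [ 0.4588 -0.178   0.1235] tooly -4.9 tz [ 0.005 -0.001 -1.   ] w 0.217 F [4.5 3.  7.1] q [-0.42  0.01  2.1   0.    1.03 -0.34]
```

```bash
python3 -m inch '[{"dx":0,"dy":-0.002,"dz":0.004,"ax":0,"ay":0,"az":0,"fingers":-1},{"dx":0,"dy":-0.003,"dz":0.007,"ax":0,"ay":0,"az":0,"fingers":-1},{"dx":0,"dy":-0.003,"dz":0.007,"ax":0,"ay":0,"az":0,"fingers":-1}]'; python3 lev.py
```

```text
time: 19.4
tool_pos: [0.4564, -0.1779, 0.1176]
tcp_rot: [2.311, 2.12, 0.006]
wrist_force: [1.5, 2.3, 7.6]
width: 0.219
TCP-angle 0.8503318009329528 r 128.29745523868243
t 19.4 tcp [ 0.4564 -0.1779  0.1176] tooly -4.9 tz [ 0.007 -0.001 -1.   ] w 0.219 F [1.5 2.3 7.6] q [-0.42  0.01  2.11  0.    1.01 -0.34]
```

```bash
python3 -m inch '[{"dx":0,"dy":0.002,"dz":-0.004,"ax":0,"ay":0,"az":0,"fingers":-1},{"dx":0,"dy":0.004,"dz":-0.008,"ax":0,"ay":0,"az":0,"fingers":-1},{"dx":0,"dy":0.006,"dz":-0.011,"ax":0,"ay":0,"az":0,"fingers":-1},{"dx":0,"dy":0.006,"dz":-0.011,"ax":0,"ay":0,"az":0,"fingers":-1}]'; python3 lev.py; python3 -m inch '[{"dx":0,"dy":0,"dz":0,"ax":0,"ay":0,"az":0,"fingers":1},{"dx":0,"dy":0,"dz":0,"ax":0,"ay":0,"az":0,"fingers":1},{"dx":0,"dy":0,"dz":0,"ax":0,"ay":0,"az":0,"fingers":1},{"dx":0,"dy":0,"dz":0,"ax":0,"ay":0,"az":0,"fingers":1},{"dx":0,"dy":0,"dz":0,"ax":0,"ay":0,"az":0,"fingers":1},{"dx":0,"dy":0,"dz":-0.04,"ax":0,"ay":0,"az":0,"fingers":1},{"dx":0,"dy":0,"dz":-0.09,"ax":0,"ay":0,"az":0,"fingers":1},{"dx":0,"dy":0,"dz":-0.14,"ax":0,"ay":0,"az":0,"fingers":1},{"dx":0,"dy":0,"dz":-0.16,"ax":0,"ay":0,"az":0,"fingers":1},{"dx":0,"dy":0,"dz":-0.16,"ax":0,"ay":0,"az":0,"fingers":1}]'
python3 - <<'E'
from h import *
from chk import press
E
true
```

```text
time: 19.9
tool_pos: [0.4608, -0.1781, 0.1273]
tcp_rot: [2.313, 2.122, 0.003]
wrist_force: [0.9, -0.7, -4.4]
width: 0.219
TCP-angle 0.7669133968112318 r 128.1894921546463
t 19.9 tcp [ 0.4608 -0.1781  0.1273] tooly -4.9 tz [ 0.003 -0.001 -1.   ] w 0.219 F [ 0.9 -0.7 -4.4] q [-0.42  0.01  2.09  0.    1.03 -0.33]
time: 21.15
tool_pos: [0.4611, -0.1783, 0.2887]
tcp_rot: [2.311, 2.12, 0.005]
wrist_force: [0.9, 0.2, -0.6]
width: 1.001
side plane slope deg [0.04 0.02] z0 27.79 382
 block top [-29.    0.6  66.7] 45
top plane slope deg [-0.22 -0.29] z0 27.68 628
 block top [-23.    0.5  66.8] 46Traceback (most recent call last):
  File "<stdin>", line 2, in <module>
  File "chk.py", line 18, in <module>
    cv2.imwrite(sys.argv[1],np.hstack(ims))
                ~~~~~~~~^^^
IndexError: list index out of range
```

```bash
cat > la.py <<'E'
from h import *
def press(W):
    c,s=np.cos(YAW),np.sin(YAW); a=W[...,:2]-O; return np.stack([c*a[...,0]+s*a[...,1],-s*a[...,0]+c*a[...,1],W[...,2]],-1)*1000
for n in("side","top"):
    p,d,K,V=cam(n); Q=press(cloud(d,K,V)); r=np.hypot(20-Q[...,0],Q[...,2]-90)
    m=(Q[...,1]>-228)&(Q[...,1]<-140)&(r>118)&(r<145)&(Q[...,2]>90)&(p.max(-1)<75)
    C=-V[:3,:3].T@V[:3,3]
    q=Q[m]; print(n,m.sum(),q.mean(0).round(1) if len(q) else "", "lever",np.round(np.median(np.arctan2(20-q[:,0],q[:,2]-90))-np.radians(20),3) if len(q) else "")
    b=(abs(Q[...,0]-95)<12)&(abs(Q[...,1]+150)<12)&(Q[...,2]>50)&(Q[...,2]<80); print(" button z",np.median(Q[b][:,2]).round(1),np.median(Q[b],0).round(1),b.sum())
    cv2.imwrite(f"pics/l_{n}.png",cv2.resize(p[90:220,190:330] if n=="side" else p[80:210,240:380],None,fx=3,fy=3,interpolation=2))
rel()
E
python3 la.py; python3 -c "
import cv2,numpy as np
cv2.imwrite('pics/f.png',np.hstack([cv2.imread('pics/l_side.png'),cv2.imread('pics/l_top.png')])[:, :800])"
```

```text
side 82 [ -96.5 -177.1  159.5] lever 0.68
 button z 68.6 [  93.9 -144.6   68.6] 43
top 122 [ -93.  -165.8  158.8] lever 0.666
 button z 69.1 [  93.1 -149.5   69.1] 62
t 21.35 tcp [ 0.459  -0.1774  0.2846] tooly -4.9 tz [-0.001  0.001 -1.   ] w 1.004 F [ 1.  -0.5  0.3] q [-0.42 -0.12  1.91  0.    1.35 -0.33]
```

View pics/f.png

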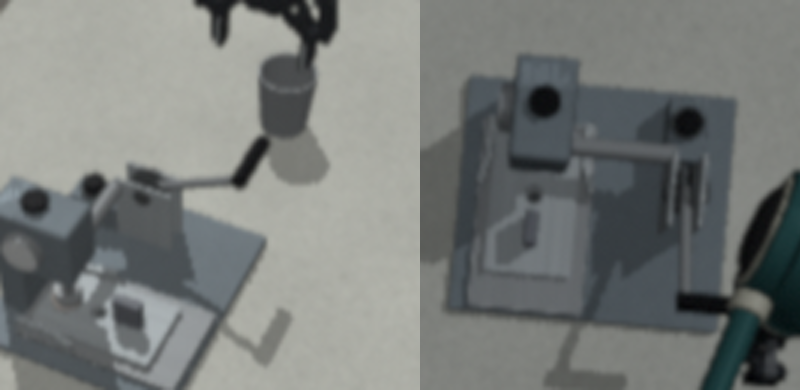

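Run:
```python
from h import *
from scipy.optimize import least_squares
D=[(.264,1.604,.256,-.624,.231),(.01,1.96,.4371,.2919,.1977),(.22,2.10,.4385,.2884,.0147),(-.16,2.24,.412,.0188,.1286),(-.09,2.26,.421,.018,.0918),(.14,2.15,.497,.0118,.039),(.02,1.78,.531,-.184,.2844),(.08,1.89,.5307,-.1841,.1943),(-.12,1.91,.459,-.1774,.2846)]
D=np.array(D); r=np.hypot(D[:,2],D[:,3])
f=lambda p:np.r_[p[3]+p[0]*np.sin(D[:,0])+p[1]*np.sin(D[:,0]+D[:,1]+p[4])-r, p[2]+p[0]*np.cos(D[:,0])+p[1]*np.cos(D[:,0]+D[:,1]+p[4])-D[:,4]]
s=least_squares(f,[.4,.4,.1,0,0]);print(s.x,abs(s.fun).max())
for n in("top1","side1"):
    d=np.load(n+".npz");W=cloud(d["d"],d["K"],d["V"]);p=d["p"].astype(int)
    m=(p[...,1]-p[...,2]>18)&(W[...,2]>.1)
    q=W[m];print(n,len(q),np.nanpercentile(q,[2,50,98],axis=0).round(3))
rel(pw(95,-150,150),pw(95,-150,73),ydeg=-4.9)
```

```text
[ 0.51019333  0.56528194 -0.09477131  0.00131997  0.0034888 ] 0.0038357111394969334
top1 8895 [[ 0.016 -0.035  0.282]
 [ 0.193  0.025  0.623]
 [ 0.443  0.169  0.709]]
side1 12127 [[-0.038 -0.024  0.273]
 [ 0.09   0.065  0.623]
 [ 0.423  0.184  0.75 ]]
t 21.35 tcp [ 0.459  -0.1774  0.2846] tooly -4.9 tz [-0.001  0.001 -1.   ] w 1.004 F [ 1.  -0.5  0.3] q [-0.42 -0.12  1.91  0.    1.35 -0.33]
-> [ 0.6538 -0.1526  0.15  ] d(mm) [ 41.3 192.1 134.4]
-> [ 0.6538 -0.1526  0.073 ] d(mm) [ 41.2 192.2 211.4]
turn deg [-0.06 -0.07 -0.02]
```

```bash
python3 -m inch '[{"dx":0.01,"dy":0.06,"dz":0,"ax":0,"ay":0,"az":0,"fingers":-1},{"dx":0.02,"dy":0.12,"dz":0.02,"ax":0,"ay":0,"az":0,"fingers":-1},{"dx":0.041,"dy":0.17,"dz":0.06,"ax":0,"ay":0,"az":0,"fingers":-1},{"dx":0.041,"dy":0.192,"dz":0.12,"ax":0,"ay":0,"az":0,"fingers":-1},{"dx":0.041,"dy":0.192,"dz":0.17,"ax":0,"ay":0,"az":0,"fingers":-1},{"dx":0.041,"dy":0.192,"dz":0.195,"ax":0,"ay":0,"az":0,"fingers":-1},{"dx":0.041,"dy":0.192,"dz":0.206,"ax":0,"ay":0,"az":0,"fingers":-1},{"dx":0.041,"dy":0.192,"dz":0.206,"ax":0,"ay":0,"az":0,"fingers":-1}]'; python3 -c "
from h import *
rel(pw(95,-150,73),pw(95,-150,62),ydeg=-4.9)"
```

```text
time: 22.35
tool_pos: [0.6526, -0.1525, 0.077]
tcp_rot: [-2.312, -2.121, 0.002]
wrist_force: [-0.3, 0.6, -0.7]
width: 0.004
t 22.35 tcp [ 0.6526 -0.1525  0.077 ] tooly -4.9 tz [-0.004  0.002 -1.   ] w 0.004 F [-0.3  0.6 -0.7] q [-0.27  0.38  1.75  0.    1.02 -0.18]
-> [ 0.6538 -0.1526  0.073 ] d(mm) [0.1 1.2 4. ]
-> [ 0.6538 -0.1526  0.062 ] d(mm) [ 0.1  1.3 15. ]
turn deg [-0.21 -0.1  -0.02]
```

```bash
python3 -m inch '[{"dx":0,"dy":0.001,"dz":0.004,"ax":0,"ay":0,"az":0,"fingers":-1},{"dx":0,"dy":0.001,"dz":0.007,"ax":0,"ay":0,"az":0,"fingers":-1},{"dx":0,"dy":0.001,"dz":0.010,"ax":0,"ay":0,"az":0,"fingers":-1},{"dx":0,"dy":0.001,"dz":0.013,"ax":0,"ay":0,"az":0,"fingers":-1},{"dx":0,"dy":0.001,"dz":0.015,"ax":0,"ay":0,"az":0,"fingers":-1},{"dx":0,"dy":0.001,"dz":0.016,"ax":0,"ay":0,"az":0,"fingers":-1},{"dx":0,"dy":0.001,"dz":0.016,"ax":0,"ay":0,"az":0,"fingers":-1},{"dx":0,"dy":0.001,"dz":0.016,"ax":0,"ay":0,"az":0,"fingers":-1},{"dx":0,"dy":0.001,"dz":0.016,"ax":0,"ay":0,"az":0,"fingers":-1},{"dx":0,"dy":0.001,"dz":0.016,"ax":0,"ay":0,"az":0,"fingers":-1},{"dx":0,"dy":0.001,"dz":0.016,"ax":0,"ay":0,"az":0,"fingers":-1},{"dx":0,"dy":0.001,"dz":0.016,"ax":0,"ay":0,"az":0,"fingers":-1},{"dx":0,"dy":0.001,"dz":0.016,"ax":0,"ay":0,"az":0,"fingers":-1},{"dx":0,"dy":0.001,"dz":0.016,"ax":0,"ay":0,"az":0,"fingers":-1},{"dx":0,"dy":0.001,"dz":0.016,"ax":0,"ay":0,"az":0,"fingers":-1}]'; python3 la.py
```

```text
time: 24.22
tool_pos: [0.6537, -0.1526, 0.061]
tcp_rot: [-2.312, -2.122, 0.002]
wrist_force: [2.8, -0.1, 3.8]
width: 0.001
side 130 [  26.7 -163.7  200.6] lever -0.03
 button z 63.9 [  90.8 -140.9   63.9] 32
top 22 [  61.7 -153.4  213.3] lever -0.672
 button z 60.1 [  88.7 -140.7   60.1] 6
t 24.32 tcp [ 0.6536 -0.1526  0.061 ] tooly -4.9 tz [-0.003  0.002 -1.   ] w -0.002 F [ 3.4 -1.   4.3] q [-0.27  0.4   1.75  0.    0.99 -0.18]
```

```bash
python3 -m inch '[{"dx":0,"dy":0,"dz":-0.01,"ax":0,"ay":0,"az":0,"fingers":-1},{"dx":0,"dy":0,"dz":-0.06,"ax":0,"ay":0,"az":0,"fingers":-1},{"dx":0,"dy":0,"dz":-0.12,"ax":0,"ay":0,"az":0,"fingers":-1},{"dx":0,"dy":0,"dz":-0.18,"ax":0,"ay":0,"az":0,"fingers":-1},{"dx":0,"dy":0,"dz":-0.24,"ax":0,"ay":0,"az":0,"fingers":-1},{"dx":0,"dy":0,"dz":-0.28,"ax":0,"ay":0,"az":0,"fingers":-1},{"dx":-0.06,"dy":-0.02,"dz":-0.29,"ax":0,"ay":0,"az":0,"fingers":-1},{"dx":-0.12,"dy":-0.04,"dz":-0.29,"ax":0,"ay":0,"az":0,"fingers":-1},{"dx":-0.18,"dy":-0.06,"dz":-0.29,"ax":0,"ay":0,"az":0,"fingers":-1},{"dx":-0.22,"dy":-0.06,"dz":-0.29,"ax":0,"ay":0,"az":0,"fingers":-1},{"dx":-0.22,"dy":-0.06,"dz":-0.29,"ax":0,"ay":0,"az":0,"fingers":-1}]'; python3 la.py; python3 chk.py pics/g.png; python3 -c "
import cv2,numpy as np
cv2.imwrite('pics/h.png',np.hstack([cv2.imread('pics/l_side.png'),cv2.imread('pics/l_top.png')])[:, :800])"
```

```text
time: 25.7
tool_pos: [0.5731, -0.3694, 0.3486]
tcp_rot: [-2.313, -2.113, 0.005]
wrist_force: [0.2, 1.1, 0.3]
width: 0.0
side 80 [ -27.1 -174.9  219.5] lever -0.0
 button z 68.7 [  93.8 -146.3   68.7] 41
top 192 [ -24.1 -178.7  219.9] lever -0.024
 button z 69.4 [  94.1 -149.5   69.4] 64
t 25.8 tcp [ 0.5747 -0.3666  0.3492] tooly -5.0 tz [-0.007  0.005 -1.   ] w 0.001 F [-0.1 -0.7 -0.7] q [-0.6   0.24  1.42  0.    1.49 -0.52]
side plane slope deg [ 0.1  -0.04] z0 27.85 381
 block top [-27.9   0.6  66.9] 42
top plane slope deg [0.16 0.11] z0 28.02 626
 block top [-24.7   0.8  67.1] 47
t 25.9 tcp [ 0.5757 -0.3657  0.35  ] tooly -4.9 tz [-0.005  0.004 -1.   ] w -0.004 F [ 0.1  0.5 -0.6] q [-0.6   0.24  1.42  0.    1.49 -0.52]
```

View pics/h.png

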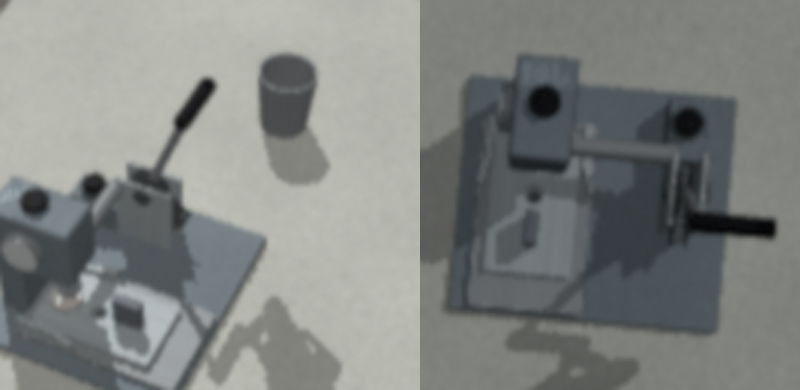

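View pics/g.png

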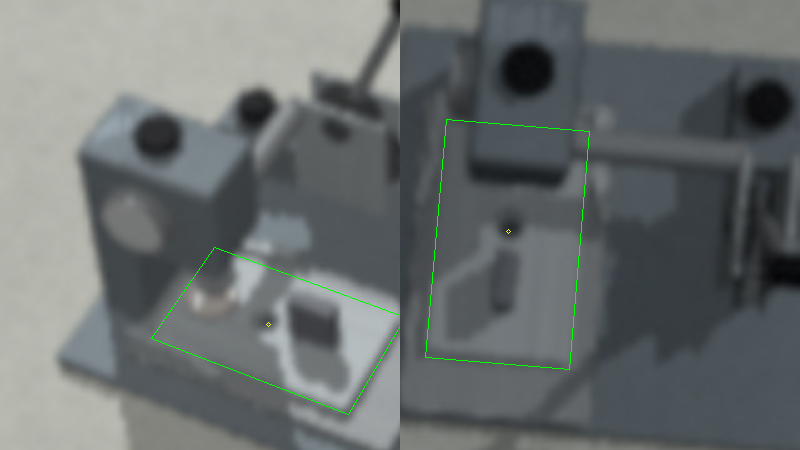

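The lever is up (bar around (195,105) in the side crop) and the button is up. The carrier lies flat, with its hole over the pin at about (510,226) in the top crop. Nothing is being touched, so I'm handing in.

```bash
python3 -c "
from workcell import bot
print(bot.finish_job())"
```

```text
the job is handed in; nothing more can be done
None
```

I loaded the silver carrier into the press, worked the lever and the release button, and handed the job in at about 26 s of the 72 s allowed. No verdict is reported.

- **Placing and seating:** I carried the carrier by its grip block, set it down about 36 mm short of the pin with its front on the pin, and let go. Pushing the block from behind took about 5 to 7 N until it stopped at 13 N. The carrier's top then measured about 28 mm high and within about 0.8° of level.
- **Lever:** I pulled it to about 0.85 rad, eased it back and let go. After that the depth images gave 0.67 to 0.68 rad. That is measured on the bar's upper surface and so reads low; it matches the third notch at 0.72. The ratchet held it alone for more than 1 s. I did not measure the foot's force on the sample.
- **Release:** I held the button fully down for over 1 s until the lever was up.
- **Last checks:** The lever was at about 0 rad and the button top at 69 mm, which is up. The carrier was flat within 0.2°, and the gripper was clear of everything.
- **Disagreement:** The two cameras differ by about 3 mm on the carrier's position along the press (block at x = -28 and -25 mm). The hole looks 2 to 3 mm forward of centre, which fits the clearance on the pin.
- **Not measured again:** I did not re-check the bystanders' positions. The beaker looked undisturbed in the last picture, and the arm never went near the bottle or jar.

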